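# Cross bar offered up behind a console cut-out

## Task

The plain metal cross bar on the bench has to be screwed to the underside of the console's top plate, spanning the oblong cut-out lengthwise, but it is longer than the cut-out: tip it, feed one end in under the plate, bring the other end down through, and level it inside. Then centre it so that its two tapped holes show in the two screw slots, pull it up lightly but snugly against the underside of the plate at both ends, and finish while still holding it there, for a colleague to drive the screws. Leave the tools and the box of fixings alone.

Things in the scene. Friction and masses are not known exactly. Their poses are not given: they have to be found in the camera images.
- console: grey metal console housing fixed on the bench, 436 (x) x 224 (y) x 112 mm high, closed but for its top plate (two cable glands stick out 22 mm at the +x end). Hollow: 430 x 218 mm, floor at 11 mm, the plate's underside at 108 mm; only a row of terminals, up to 49 mm high, stands along the +y wall (y over 63 mm). Origin: centre of its underside, z up; x points away from the robot within 0.2 rad
- bar: aluminium cross bar, 300 (x) x 30 (y) x 20 mm (z), about 0.36 kg, with an 8 mm tapped hole at x = -132 and +132 mm; lies flat on the bench beside the console, left or right of it, its length roughly away from the robot (within 0.35 rad). The same either way round. Origin: centre of its underside; z up
- cutout (a point): centre of the oblong cut-out in the console's 4 mm aluminium top plate, 230 (console's x) x 150 mm (y), at the height of the plate's underside (108 mm above the bench; upper face 112 mm); axes as the console
- slot_near (a point): centre of the screw slot, 26 (console's x) x 14 mm (y), at the console's x = -132 mm, y = 0, on the plate's underside (z = 108 mm)
- slot_far (a point): centre of the like screw slot at the console's x = +132 mm, y = 0, on the plate's underside (z = 108 mm)
- hole_a (a point): centre of the bar's tapped hole at its x = -132 mm, on the bar's upper face
- hole_b (a point): centre of the bar's tapped hole at its x = +132 mm, on the bar's upper face
- screwdriver: screwdriver with a 26 mm thick handle, 188 mm long, lying on the bench; a bystander, leave it alone. Origin: centre of its underside
- caliper: closed digital caliper, 202 mm long, lying on the bench; a bystander, leave it alone. Origin: centre of its underside
- fixings: small lidded clear box of fixings, 57 x 77 x 41 mm; a bystander, leave it alone. Origin: centre of its underside
- hex_key: bent hexagon key, 82 x 30 x 6 mm, lying on the bench; a bystander, leave it alone. Origin: centre of its underside

How it is judged:
On the way, in this order (a step that is already met when the one before it is completed fails the run):
1. one end of the bar is under the top plate, beyond the cut-out, while the other end still stands above the plate (((z of hole_a in the frame of console below 0.107 m and (x of hole_a in the frame of console below -0.118 m or x of hole_a in the frame of console above 0.118 m) and x of hole_a in the frame of console between -0.215 and 0.215 m and y of hole_a in the frame of console between -0.1 and 0.1 m and z of hole_b in the frame of console above 0.125 m) or (z of hole_b in the frame of console below 0.107 m and (x of hole_b in the frame of console below -0.118 m or x of hole_b in the frame of console above 0.118 m) and x of hole_b in the frame of console between -0.215 and 0.215 m and y of hole_b in the frame of console between -0.1 and 0.1 m and z of hole_a in the frame of console above 0.125 m))), for 0.05 s.
2. the whole bar is inside, below the top plate (z of hole_a in the frame of console between 0.015 and 0.107 m and x of hole_a in the frame of console between -0.215 and 0.215 m and y of hole_a in the frame of console between -0.1 and 0.1 m and z of hole_b in the frame of console between 0.015 and 0.107 m and x of hole_b in the frame of console between -0.215 and 0.215 m and y of hole_b in the frame of console between -0.1 and 0.1 m), for 0.1 s.
At the end, for the whole second after the job is handed in: Still gripped and at rest; both tapped holes under the slots (within 10 mm along and 6 mm across, either way round), the bar's upper face at both holes within 4 mm of the plate's underside, pressed up against it with 2 to 50 N in all (((x of hole_a in the frame of console between -0.142 and -0.122 m and x of hole_b in the frame of console between 0.122 and 0.142 m) or (x of hole_b in the frame of console between -0.142 and -0.122 m and x of hole_a in the frame of console between 0.122 and 0.142 m)) and y of hole_a in the frame of console between -0.006 and 0.006 m and z of hole_a in the frame of console between 0.104 and 0.11 m and y of hole_b in the frame of console between -0.006 and 0.006 m and z of hole_b in the frame of console between 0.104 and 0.11 m and contact force between bar and console between 2 and 50 N and contact force between the fingers and bar above 2 N and linear speed of bar below 0.01 m/s); the arm keeps its last pose, push and grip.
It fails at once if the screwdriver is moved by more than 20 mm (distance of screwdriver from where it was at the start of the episode above 0.02 m).
It fails at once if the caliper is moved by more than 20 mm (distance of caliper from where it was at the start of the episode above 0.02 m).
It fails at once if the fixings is moved by more than 20 mm (distance of fixings from where it was at the start of the episode above 0.02 m).
It fails at once if the hex key is moved by more than 20 mm (distance of hex_key from where it was at the start of the episode above 0.02 m).
It also fails if it takes over 58 s, if anything falls off the work surface, if the arm or the gripper's body presses on something with over 40 N, if the wrist force passes 120 N, or if a joint passes its speed limit or range.

## Robot

A 7-joint arm with a two-finger parallel gripper is mounted at the origin on the work surface; the furniture and walls round the work are solid. World frame = base frame: x ahead of the robot, y to its left, z up, the work surface at z = 0. Lengths are in m, angles in rad, forces in N, time in s.
With the tool pointing down it reaches from about 0.425 to 0.925 m from the base axis. Payload 6.8 kg.
Tool frame: the origin (TCP) lies at the very end of the fingers, on their centre line; the grasp point (between the pads) lies 19 mm behind it; z points along the fingers, y is the line along which they close (so a half turn about z gives the same grasp; the last joint's range is limited). The gripper opens to 85 mm and grips with 20 to 120 N. Pads are 22 mm wide; open, the fingers measure 114 mm over their backs; the gripper's body (76 mm by 85 mm) begins 54 mm behind the grasp point. The pads swing forward as they close: fully open they stand 13 mm farther back than shut.
Start: joints at [-1.41, 0.477, 0.022, 1.555, -0.011, 1.109, -0.083], TCP at [0.179, 0.651, 0.231] pointing down, gripper open.
Joint ranges: [-2.96, 2.96], [-0.34, 2.1], [-1.41, 1.46], [0.24, 2.44], [-1.37, 4.51], [0.17, 1.92], [-2.96, 2.96]. Speed limits (rad/s): [2.39, 2.39, 3.14, 3.14, 3.14, 3.14, 3.14].

## Interface

Orientations are given as a unit quaternion [w, x, y, z].
In Python, from station import bot gives the robot as it stands.
- The arm moves only by the tool apply_moves, never from a script. Its argument "deltas" is a list of rows, each a list of 3 entries, a list of its own where there are three numbers: the closure, from 0 (fully open) to 1 (shut), then the shift along the tool's x, y, z in units of 0.2 m (1.0 is 0.2 m), then the turn about the tool's z in units of 2 pi rad (1.0 is 2 pi rad). A call has 1 to 12 rows; each row is the pose to reach, as a shift and turn from the pose commanded when the call began, along the tool's axes at that moment, turning the shorter way round; what a row does not reach only later rows make up. A row lasts 1/10 s, in which the tool goes at most 50 mm and 8.59 degrees, less where a joint would pass 70% of its speed; a pose out of reach is approached as far as the arm can. A call with a number of a shift or a turn outside -1 to 1 is refused whole. A call with a gripper value outside its range is refused whole. The fingers move at their own pace and stop on an object; "squeeze" is the grip in N (left out, the last holds). Time passes only in rows, so rows that repeat a pose let the fingers close. It gives the time, the measured TCP pose, the force, the opening and the grip force at its end, in the units of the state.
- bot.get_obs(): the state, without advancing time (a new reading comes with each control period).
- bot.read_camera(name): name is "scene" or "top" or "wrist"; returns a dict with "color" (480x640x3 uint8, red, green, blue), "intrinsics" (3x3 intrinsics, pixels), "pose" (4x4, takes a point from camera to world coordinates); the wrist camera has in their place "hand_eye" (4x4, takes a point from camera to tool coordinates, whose origin is the TCP and whose axes are the flange's). Camera axes: x right, y down, z forward; pixel columns grow to the right and rows downward; lengths in m; the calibration is good to about 2 mm. A picture is of the moment at which its call begins: read the wrist's pose just before it. There is no depth.
- bot.hand_in(): hands the job in; it is judged then, once.
Trained networks look in a picture, given as the dict that the camera call returned (one of the last four; its "shot" number tells which), for a name from the list of things; names that differ only in an ending like _2 or _b are one class to them, and where a whole thing is asked for, a point or a joint stands for the part that bears it (a point fixed in the world has none). Each returns a list of dicts, best first, with "confidence" (0 to 1); they miss things now and then, are a little off and sometimes report something else, mostly with a low value. They report only what shows in the picture. A call takes as long as a camera call.
- bot.look_for(picture, target): "point" ([x, y, z] in m, in world coordinates, good to about 4 mm: the middle of the surface that is visible of it).
The state is a dict: "t": time; "q": joint angles; "joint_vel": joint speeds; "joint_torque": joint torques, N m; "eef_pos": TCP position; "tool_rot": TCP orientation; "contact_force": force on the tool from outside, world axes, zero at the start; "torque": the same for the moment, N m; "gripper_width": opening from 0.0 (shut) to 1.0 (fully open); "grasp_force": force on a finger pad.
Only numpy, scipy, OpenCV 4.12 (cv2) and the standard library are available. Lean on these libraries where they do the work, as an engineer would, in place of code of your own. Each camera call takes 0.05 s, during which the arm holds its last target. There are 200 camera calls.

## Working session

There is one attempt and no reset: what is moved stays moved. The work goes in short steps, Python scripts to look and compute and a tool call to move; the robot and the scene stay as the last step left them, time stands still between calls to the robot, and variables do not carry over. Pictures are saved under pics/ and viewed, at most 11 in all, crops included, and the job is handed in when it is done.

Besides the shell and the picture viewer there is one more tool, called after "Emit:" as name(argument=value, ...), one argument or row to a line, values as JSON. apply_moves: Moves the arm, as the interface text tells. Its arguments: {"type":"object","properties":{"deltas":{"type":"array","items":{"type":"array"}},"squeeze":{"type":"number"}},"required":["deltas"]}

```bash
mkdir -p pics; cat > h.py <<'E'
import numpy as np, cv2
from station import bot
def proj(c,P):
    T=np.linalg.inv(c['pose']); p=(T[:3,:3]@np.atleast_2d(P).T).T+T[:3,3]; q=(np.array(c['intrinsics'])@p.T).T
    return q[:,:2]/q[:,2:]
def back(c,uv,z):
    K=np.array(c['intrinsics']); T=np.array(c['pose']); uv=np.atleast_2d(uv).astype(float)
    d=(T[:3,:3]@np.linalg.inv(K)@np.c_[uv,np.ones(len(uv))].T).T; o=T[:3,3]
    return o+d*((z-o[2])/d[:,2])[:,None]
E
python3 - <<'E'
from h import *
for n in ['top','scene']:
    c=bot.read_camera(n); cv2.imwrite(f'pics/{n}0.png',c['color'][:,:,::-1])
    print(n,np.round(c['pose'],3).tolist(),np.round(c['intrinsics'],1).tolist())
    for t in ['console','bar','cutout','slot_near','slot_far','hole_a','screwdriver','caliper','fixings','hex_key']:
        print(t,[(np.round(r['point'],3).tolist(),round(r['confidence'],2)) for r in bot.look_for(c,t)[:3]])
o=bot.get_obs();print(o)
E
```

```text
top [[0.052, -0.975, 0.217, 0.238], [-0.999, -0.051, 0.011, -0.006], [0.001, -0.217, -0.976, 1.541], [0.0, 0.0, 0.0, 1.0]] [[548.1, 0.0, 322.8], [0.0, 548.1, 239.9], [0.0, 0.0, 1.0]]
console [([0.561, -0.148, 0.112], 0.79)]
bar [([0.55, 0.212, 0.018], 0.8)]
cutout [([0.559, -0.147, 0.111], 0.57), ([0.549, 0.213, 0.02], 0.33)]
slot_near [([0.562, -0.146, 0.108], 0.87)]
slot_far [([0.559, -0.141, 0.112], 0.76)]
hole_a [([0.541, 0.213, 0.019], 0.92)]
screwdriver [([0.401, 0.474, 0.026], 0.87)]
caliper []
fixings [([0.63, 0.466, 0.044], 0.58)]
hex_key [([0.625, -0.492, 0.007], 0.42)]
scene [[-0.839, -0.269, 0.473, -0.377], [-0.544, 0.438, -0.716, 1.456], [-0.014, -0.858, -0.514, 1.135], [0.0, 0.0, 0.0, 1.0]] [[597.8, 0.0, 302.0], [0.0, 597.8, 229.6], [0.0, 0.0, 1.0]]
console [([0.401, -0.092, 0.08], 0.67)]
bar [([0.62, 0.21, 0.019], 0.55)]
cutout [([0.404, -0.087, 0.081], 0.92)]
slot_near [([0.409, -0.094, 0.08], 0.78)]
slot_far [([0.403, -0.095, 0.083], 0.68)]
hole_a [([0.623, 0.205, 0.016], 0.63)]
screwdriver [([0.415, 0.483, 0.012], 0.45)]
caliper [([0.421, -0.474, 0.003], 0.56), ([0.417, 0.482, 0.013], 0.49)]
fixings [([0.626, 0.473, 0.041], 0.86), ([0.621, 0.208, 0.019], 0.38)]
hex_key []
{'t': 1.1, 'q': array([-1.41009663,  0.47703101,  0.02235361,  1.5553416 , -0.01150472,
        1.10927229, -0.08312539]), 'joint_vel': array([ 0.00198586,  0.00082113, -0.00051072, -0.0011814 , -0.00055807,
       -0.00068616, -0.0012828 ]), 'joint_torque': array([ 4.51112364e-04, -5.96334171e+01,  1.60645723e+00, -2.81562209e+01,
        1.24888017e-02,  1.58340252e-03, -1.46494222e-05]), 'eef_pos': array([0.17923786, 0.65082336, 0.2313109 ]), 'tool_rot': array([-1.73004321e-05,  1.33998960e-01,  9.90981472e-01,  3.88584384e-05]), 'contact_force': array([ 0.88559506,  0.58670989, -0.30022839]), 'torque': array([ 0.03371626, -0.0123858 ,  0.01647263]), 'grasp_force': 0.0, 'gripper_width': 0.9987524754642271}
```

View pics/top0.png

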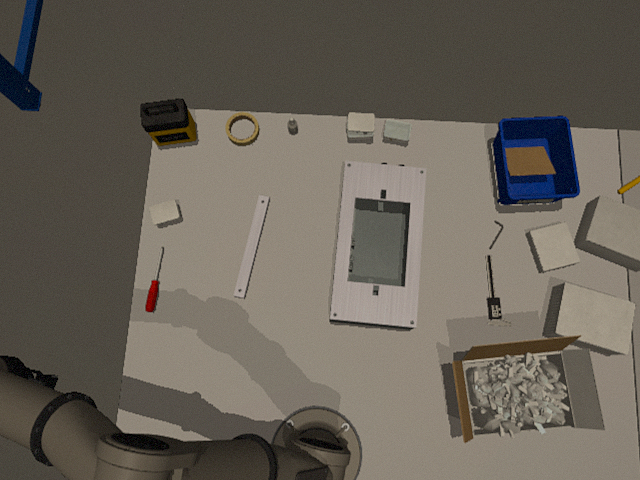

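View pics/scene0.png

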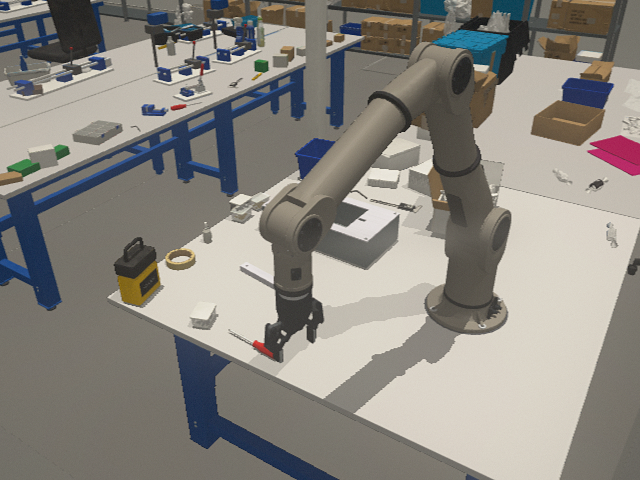

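```bash
python3 - <<'E'
from h import *
c=bot.read_camera('top'); g=cv2.cvtColor(c['color'],cv2.COLOR_RGB2GRAY)
for name,(x0,y0,x1,y1),z in [('bar',(225,185,285,310),.02),('console',(320,150,440,340),.112)]:
    roi=g[y0:y1,x0:x1]; th,m=cv2.threshold(roi,0,255,cv2.THRESH_OTSU); 
    bg=np.median(roi); print(name,'otsu',th,'bg',bg,np.percentile(roi,[2,25,50,75,98]))
    # brighter than bench
    m=((roi>bg+ (12 if name=='bar' else -1e9))*255).astype('uint8') if name=='bar' else m
    n,l,s,_=cv2.connectedComponentsWithStats(m); k=1+np.argmax(s[1:,4])
    cs,_=cv2.findContours((l==k).astype('uint8'),cv2.RETR_EXTERNAL,cv2.CHAIN_APPROX_NONE); p=cs[0][:,0]+[x0,y0]
    W=back(c,p,z)[:,:2]; r=cv2.minAreaRect((W*1000).astype('float32')); print(r, cv2.boxPoints(r).round().tolist())
    cv2.imwrite(f'pics/m_{name}.png',m)
# slots and cutout
pts=np.array([[383,194],[376,290],[356,198],[409,201],[405,287],[349,281]])
print(back(c,pts,.112).round(3).tolist()); 
v=np.hstack([cv2.resize(c['color'][150:340,320:440],None,fx=3,fy=3,interpolation=3),cv2.resize(c['color'][160:350,215:300],None,fx=3,fy=3,interpolation=3)])
cv2.imwrite('pics/crop1.png',v[:,:,::-1])
E
```

```text
bar otsu 107.0 bg 138.0 [ 98.98 136.   138.   140.   159.  ]
((550.7520751953125, 214.03028869628906), (28.618247985839844, 295.45166015625), 80.57718658447266) [[403.0, 224.0], [694.0, 176.0], [699.0, 204.0], [407.0, 252.0]]
console otsu 114.0 bg 139.0 [ 43. 121. 139. 154. 163.]
((560.643798828125, -147.04440307617188), (516.1311645507812, 329.97589111328125), 2.980612277984619) [[294.0, 4.0], [312.0, -325.0], [827.0, -298.0], [810.0, 31.0]]
[[0.692, -0.147, 0.112], [0.428, -0.136, 0.112], [0.676, -0.074, 0.112], [0.675, -0.218, 0.112], [0.44, -0.212, 0.112], [0.448, -0.064, 0.112]]
```

View pics/crop1.png

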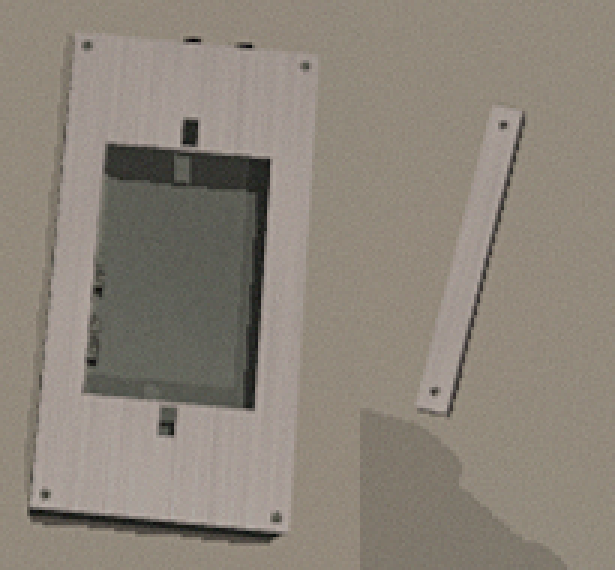

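Emit:
apply_moves(
  deltas=[
    [0, [-0.2, -0.13, 0], 0],
    [0, [-0.4, -0.27, 0], 0],
    [0, [-0.6, -0.4, 0], 0],
    [0, [-0.8, -0.54, 0], 0],
    [0, [-0.8, -0.54, 0], 0],
  ],
)

```text
t: 1.65
eef_pos: [0.3116, 0.4977, 0.2317]
tool_rot: [0.002, 0.14, 0.99, -0.001]
contact_force: [1.4, -0.3, 0.2]
gripper_width: 0.999
grasp_force: 0.0
```

Emit:
apply_moves(
  deltas=[
    [0, [-0.2, -0.13, 0], 0],
    [0, [-0.4, -0.27, 0], 0],
    [0, [-0.6, -0.4, 0], 0],
    [0, [-0.8, -0.54, 0], 0],
    [0, [-0.8, -0.54, 0], 0],
  ],
)

```text
t: 2.15
eef_pos: [0.4358, 0.3505, 0.2317]
tool_rot: [0.002, 0.14, 0.99, -0.001]
contact_force: [-0.4, 0.4, 0.3]
gripper_width: 1.002
grasp_force: 0.0
```

Emit:
apply_moves(
  deltas=[
    [0, [-0.2, -0.13, 0], -0.017],
    [0, [-0.4, -0.27, 0], -0.017],
    [0, [-0.6, -0.4, 0], -0.017],
    [0, [-0.77, -0.53, 0], -0.017],
    [0, [-0.77, -0.53, 0], -0.017],
    [0, [-0.77, -0.53, 0], -0.017],
  ],
)

```text
t: 2.75
eef_pos: [0.5511, 0.2138, 0.2312]
tool_rot: [-0.0, 0.082, 0.997, -0.0]
contact_force: [-0.5, 1.2, 0.3]
gripper_width: 1.001
grasp_force: 0.0
```

```bash
cat >> h.py <<'E'
from scipy.spatial.transform import Rotation as Rn
def R(o): q=o['tool_rot']; return Rn.from_quat([q[1],q[2],q[3],q[0]]).as_matrix()
def wcam(n='wrist'):
    o=bot.get_obs(); c=bot.read_camera('wrist'); T=np.eye(4);T[:3,:3]=R(o);T[:3,3]=o['eef_pos']
    c['pose']=T@np.array(c['hand_eye']); return o,c
def togo(o,x,y,z,ydir):
    "units of the move to a TCP position with tool y along world angle ydir (mod pi)"
    M=R(o); s=M.T@(np.array([x,y,z])-o['eef_pos'])/.2
    a=np.arctan2(M[1,1],M[0,1]); d=(ydir-a+np.pi/2)%np.pi-np.pi/2
    print('pos',o['eef_pos'].round(4),'yang',round(a,4),'shift',s.round(3),'turn',round(-d/2/np.pi,4))
E
python3 - <<'E'
from h import *
o,c=wcam(); print(np.round(c['hand_eye'],3).tolist(), o['t'])
cv2.imwrite('pics/w1.png',c['color'][:,:,::-1])
togo(o,.551,.214,.1,1.408)
print(proj(c,[[.405,.238,.02],[.697,.19,.02]]))
t=bot.read_camera('top')
P=back(t,[[355.3,198],[410.3,202.7],[404.3,286.3],[348,281],[383.3,194],[376,290.3],[345,161.7],[426,167.7],[416,327.7],[330,320]],.112)[:,:2]
print(P.round(3).tolist(),P[:4].mean(0),P[4:6].mean(0),P[6:].mean(0))
print(back(t,[[262.7,201.7],[239.7,290.7]],.02).round(3))
E
```

```text
[[0.0, -0.955, -0.296, 0.075], [1.0, 0.0, -0.0, 0.0], [0.0, -0.296, 0.955, -0.142], [0.0, 0.0, 0.0, 1.0]] 2.75
pos [0.5511 0.2138 0.2312] yang 1.4062 shift [0.001 0.001 0.656] turn -0.0003
[[323.34202899  36.57185748]
 [323.82843614 329.28646183]]
[[0.676, -0.072], [0.671, -0.222], [0.442, -0.21], [0.448, -0.062], [0.692, -0.148], [0.427, -0.136], [0.779, -0.04], [0.773, -0.263], [0.336, -0.242], [0.344, -0.019]] [ 0.55923495 -0.14123773] [ 0.55949481 -0.14181098] [ 0.55809415 -0.14098206]
[[0.679 0.19  0.02 ]
 [0.419 0.235 0.02 ]]
```

View pics/w1.png

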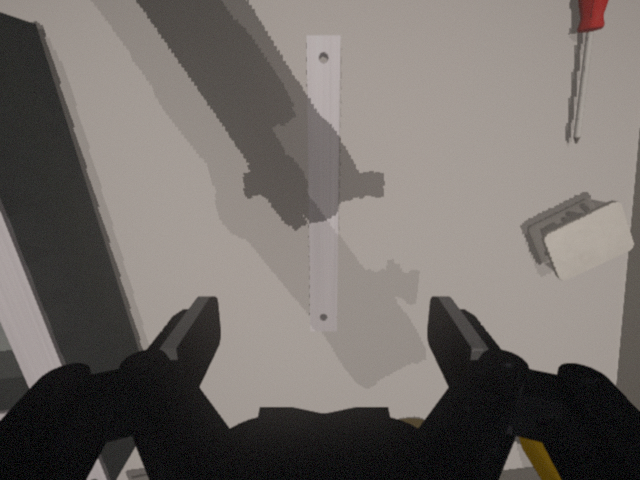

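Emit:
apply_moves(
  deltas=[
    [0, [0, 0, 0.25], 0],
    [0, [0, 0, 0.5], 0],
    [0, [0, 0, 0.75], 0],
    [0, [0, 0, 0.95], 0],
    [0, [0, 0, 0.95], 0],
  ],
)

```text
t: 3.35
eef_pos: [0.5455, 0.2148, 0.0361]
tool_rot: [-0.005, 0.079, 0.997, -0.002]
contact_force: [-0.7, 0.3, 0.1]
gripper_width: 1.001
grasp_force: 0.0
```

Emit:
apply_moves(
  deltas=[
    [0, [0, 0, 0.1], 0],
    [0, [0, 0, 0.19], 0],
    [0, [0, 0, 0.19], 0],
    [1, [0, 0, 0.19], 0],
    [1, [0, 0, 0.19], 0],
    [1, [0, 0, 0.19], 0],
    [1, [0, 0, 0.19], 0],
    [1, [0, 0, 0.19], 0],
    [1, [0, 0, 0.19], 0],
    [1, [0, 0, 0.19], 0],
  ],
  squeeze=40,
)

```text
t: 4.35
eef_pos: [0.5513, 0.2147, 0.0045]
tool_rot: [0.001, 0.081, 0.997, 0.0]
contact_force: [-1.6, 1.0, 7.6]
gripper_width: 0.34
grasp_force: 41.0
```

Emit:
apply_moves(
  deltas=[
    [1, [0, 0, -0.15], 0],
    [1, [0, 0, -0.4], 0],
    [1, [0, 0, -0.65], 0],
    [1, [0, 0, -0.9], 0],
    [1, [0, 0, -0.9], 0],
    [1, [0, 0, -0.9], 0],
  ],
)

```text
t: 4.95
eef_pos: [0.5509, 0.2146, 0.1842]
tool_rot: [0.001, 0.081, 0.997, 0.001]
contact_force: [-1.8, 0.4, -4.3]
gripper_width: 0.343
grasp_force: 40.7
```

Emit:
apply_moves(
  deltas=[
    [1, [0, -0.15, 0], 0],
    [1, [0, -0.35, 0], 0],
    [1, [0, -0.55, 0], 0],
    [1, [0, -0.75, 0], 0],
    [1, [0, -0.9, 0], 0],
    [1, [0, -0.9, 0], 0],
  ],
)

```text
t: 5.55
eef_pos: [0.5189, 0.0309, 0.181]
tool_rot: [-0.003, 0.085, 0.996, -0.002]
contact_force: [0.1, 0.4, -3.4]
gripper_width: 0.338
grasp_force: 40.7
```

```bash
python3 - <<'E'
from h import *
o,c=wcam(); print(o['t'],o['gripper_width'],o['contact_force'],o['torque'])
cv2.imwrite('pics/w2.png',c['color'][:,:,::-1])
togo(o,.604,-.1435,.2,1.526)
E
```

```text
5.55 0.33823651941967003 [ 0.09770172  0.38263058 -3.38532099] [-0.03713918 -0.01230377 -0.01040481]
pos [0.5189 0.0309 0.181 ] yang 1.4014 shift [-0.566 -0.788 -0.094] turn -0.0198
```

View pics/w2.png

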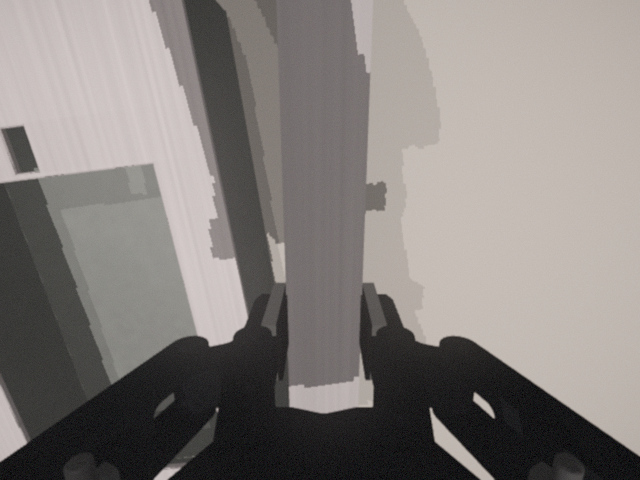

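Emit:
apply_moves(
  deltas=[
    [1, [-0.1, -0.15, 0], -0.005],
    [1, [-0.25, -0.35, 0], -0.01],
    [1, [-0.4, -0.55, 0], -0.015],
    [1, [-0.5, -0.7, 0], -0.02],
    [1, [-0.566, -0.788, 0], -0.02],
    [1, [-0.566, -0.788, 0], -0.02],
    [1, [-0.566, -0.788, 0], -0.02],
  ],
)

```text
t: 6.3
eef_pos: [0.6073, -0.1356, 0.1813]
tool_rot: [-0.002, 0.018, 1.0, 0.001]
contact_force: [-0.1, 1.1, -3.0]
gripper_width: 0.34
grasp_force: 40.7
```

```bash
cat >> h.py <<'E'
CC=np.array([.559,-.1415]); YAW=-.045
ex=np.array([np.cos(YAW),np.sin(YAW)]); ey=np.array([-ex[1],ex[0]])
E
python3 - <<'E'
from h import *
o,c=wcam(); print(o['t'])
# near cutout edge/slot seen?
pr=[[ -.132,0],[-.115,.075],[-.115,-.075],[0,.075],[0,-.075],[.115,.075],[.115,-.075]]
P=np.array([[*(CC+a*ex+b*ey),.112] for a,b in pr]); uv=proj(c,P); print(uv.round())
v=c['color'].copy()
for u in uv: cv2.circle(v,tuple(int(x) for x in u),4,(255,0,0),1)
cv2.imwrite('pics/w3.png',v[:,:,::-1])
togo(o,.604,-.1435,.18,1.526); print((o['eef_pos'][:2]-CC)@ex,(o['eef_pos'][:2]-CC)@ey)
E
```

```text
6.3
[[ 310. -105.]
 [ 461.  -61.]
 [ 158.  -65.]
 [ 438.  172.]
 [ 183.  170.]
 [ 420.  342.]
 [ 201.  340.]]
pos [ 0.6073 -0.1356  0.1813] yang 1.5351 shift [ 0.015 -0.04   0.007] turn 0.0014
0.04800431760394142 0.00806356581970349
```

View pics/w3.png

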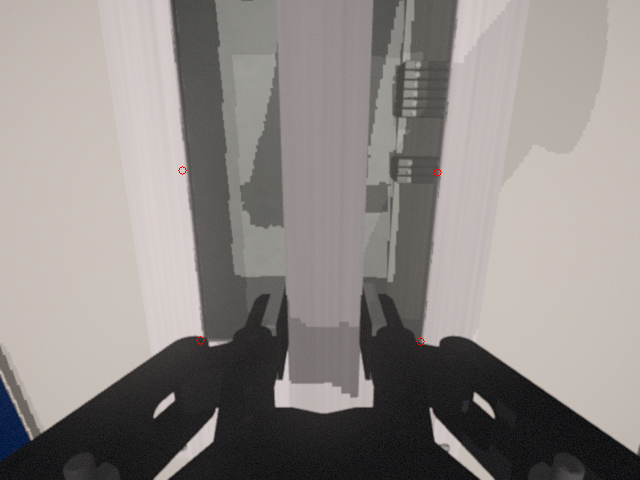

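Emit:
apply_moves(
  deltas=[
    [1, [-0.01, -0.027, 0], 0.0014],
    [1, [-0.01, -0.027, 0.1], 0.0014],
    [1, [-0.01, -0.027, 0.2], 0.0014],
    [1, [-0.01, -0.027, 0.27], 0.0014],
    [1, [-0.01, -0.027, 0.27], 0.0014],
    [1, [-0.01, -0.027, 0.27], 0.0014],
  ],
)

```text
t: 6.95
eef_pos: [0.6099, -0.1421, 0.1295]
tool_rot: [-0.0, 0.022, 1.0, 0.0]
contact_force: [0.2, 1.3, -1.9]
gripper_width: 0.339
grasp_force: 40.7
```

Emit:
apply_moves(
  deltas=[
    [1, [0, 0, 0.02], 0],
    [1, [0, 0, 0.04], 0],
    [1, [0, 0, 0.06], 0],
    [1, [0, 0, 0.08], 0],
    [1, [0, 0, 0.1], 0],
    [1, [0, 0, 0.1], 0],
  ],
)

```text
t: 7.55
eef_pos: [0.6096, -0.1427, 0.1092]
tool_rot: [-0.0, 0.023, 1.0, -0.0]
contact_force: [-2.5, 0.2, 1.6]
gripper_width: 0.339
grasp_force: 41.6
```

Emit:
apply_moves(
  deltas=[
    [1, [0, 0, 0.02], 0],
    [1, [0, 0, 0.04], 0],
    [1, [0, 0, 0.06], 0],
    [1, [0, 0, 0.08], 0],
    [1, [0, 0, 0.103], 0],
    [1, [0, 0, 0.103], 0],
  ],
)

```text
t: 8.15
eef_pos: [0.6096, -0.1425, 0.0879]
tool_rot: [-0.0, 0.023, 1.0, -0.0]
contact_force: [-3.9, -0.5, 0.7]
gripper_width: 0.337
grasp_force: 42.5
```

```bash
python3 - <<'E'
from h import *
o=bot.get_obs(); w=bot.read_camera('wrist'); c=bot.read_camera('scene'); print(o['t'],o['eef_pos'])
v=np.hstack([cv2.resize(c['color'][130:330,230:450],(400,364)),cv2.resize(w['color'],(400,364))]); cv2.imwrite('pics/s4.png',v[:,:,::-1])
E
```

```text
8.15 [ 0.60958887 -0.14254068  0.08787935]
```

View pics/s4.png

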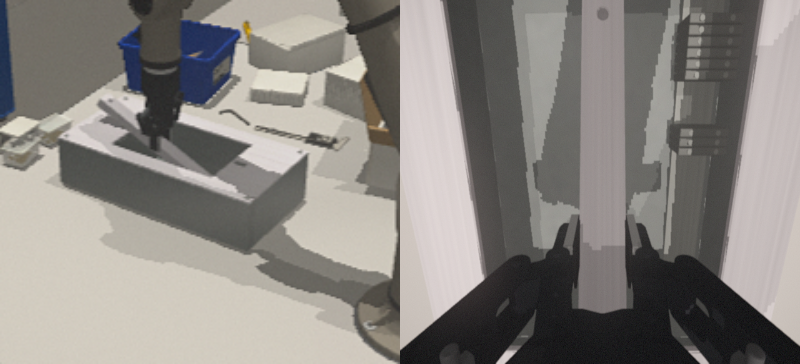

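Emit:
apply_moves(
  deltas=[
    [1, [0.1, 0, 0], 0],
    [1, [0.2, 0, 0], 0],
    [1, [0.3, 0, 0], 0],
    [1, [0.4, 0, 0], 0],
    [1, [0.475, 0, 0], 0],
    [1, [0.475, 0, 0], 0],
    [1, [0.475, 0, 0], 0],
  ],
)

```text
t: 8.95
eef_pos: [0.516, -0.1379, 0.0889]
tool_rot: [0.001, 0.022, 1.0, 0.0]
contact_force: [0.4, 0.2, -1.9]
gripper_width: 0.338
grasp_force: 42.0
```

```bash
python3 - <<'E'
from h import *
o,w=wcam(); c=bot.read_camera('scene'); CC[1]=-.139
print(o['t'],(o['eef_pos'][:2]-CC)@ex,(o['eef_pos'][:2]-CC)@ey); togo(o,*(CC-.045*ex),.0885,1.526)
v=np.hstack([cv2.resize(c['color'][130:330,230:450],(400,364)),cv2.resize(w['color'],(400,364))]); cv2.imwrite('pics/s5.png',v[:,:,::-1])
E
```

```text
8.95 -0.04303830844732058 -0.000841128794038539
pos [ 0.516  -0.1379  0.0889] yang 1.5261 shift [0.01  0.004 0.002] turn 0.0
```

View pics/s5.png

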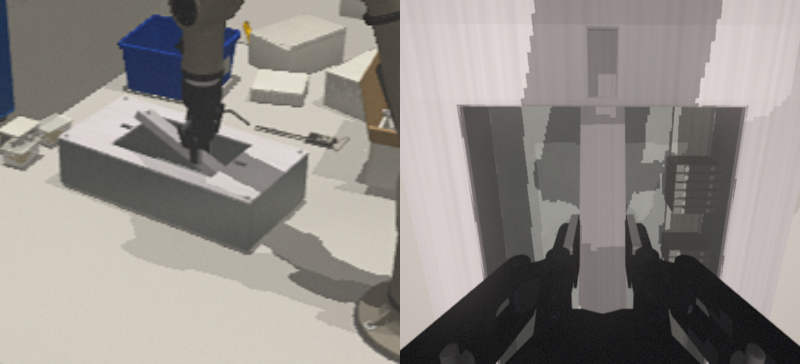

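Emit:
apply_moves(
  deltas=[
    [1, [0.015, 0, 0.02], 0],
    [1, [0.025, 0, 0.05], 0],
    [1, [0.025, 0, 0.08], 0],
    [1, [0.025, 0, 0.11], 0],
    [1, [0.025, 0, 0.14], 0],
    [1, [0.025, 0, 0.17], 0],
    [1, [0.025, 0, 0.17], 0],
  ],
)

```text
t: 9.75
eef_pos: [0.5096, -0.1378, 0.0539]
tool_rot: [-0.001, 0.022, 1.0, 0.0]
contact_force: [1.5, 0.3, -0.0]
gripper_width: 0.339
grasp_force: 42.2
```

Emit:
apply_moves(
  deltas=[
    [1, [0, 0, 0.025], 0],
    [1, [0, 0, 0.05], 0],
    [1, [0, 0, 0.075], 0],
    [1, [0, 0, 0.1], 0],
    [1, [0, 0, 0.1], 0],
  ],
)

```text
t: 10.25
eef_pos: [0.5091, -0.1378, 0.0338]
tool_rot: [-0.001, 0.023, 1.0, 0.0]
contact_force: [0.6, -0.8, -1.1]
gripper_width: 0.339
grasp_force: 41.9
```

```bash
python3 - <<'E'
from h import *
o,w=wcam(); c=bot.read_camera('scene'); CC[1]=-.139
print(o['t'],o['eef_pos'],(o['eef_pos'][:2]-CC)@ex,(o['eef_pos'][:2]-CC)@ey); togo(o,*CC,.06,1.526)
v=np.hstack([cv2.resize(c['color'][130:330,230:450],(400,364)),cv2.resize(w['color'],(400,364))]); cv2.imwrite('pics/s6.png',v[:,:,::-1])
E
```

```text
10.25 [ 0.50908284 -0.13777999  0.03382003] -0.049921509175146206 -0.0010267433165588342
pos [ 0.5091 -0.1378  0.0338] yang 1.5257 shift [-0.249  0.005 -0.131] turn -0.0
```

View pics/s6.png

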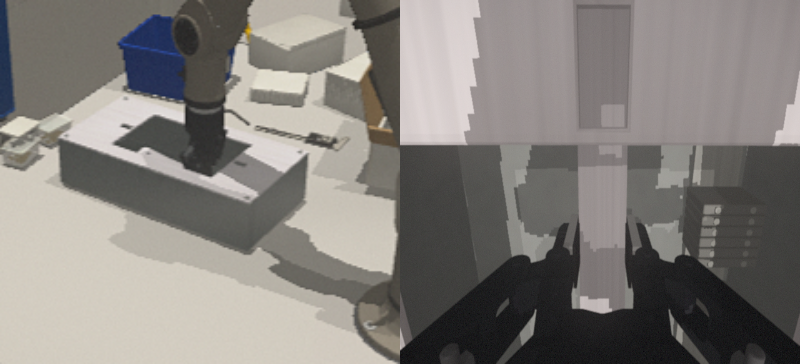

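Emit:
apply_moves(
  deltas=[
    [1, [-0.06, 0, 0], 0],
    [1, [-0.12, 0, 0], 0],
    [1, [-0.18, 0, 0], 0],
    [1, [-0.23, 0.005, 0], 0],
    [1, [-0.249, 0.005, 0], 0],
    [1, [-0.249, 0.005, 0], 0],
    [1, [-0.249, 0.005, -0.06], 0],
    [1, [-0.249, 0.005, -0.12], 0],
    [1, [-0.249, 0.005, -0.18], 0],
    [1, [-0.249, 0.005, -0.23], 0],
    [1, [-0.249, 0.005, -0.25], 0],
    [1, [-0.249, 0.005, -0.25], 0],
  ],
)

```text
t: 11.55
eef_pos: [0.5595, -0.1392, 0.0853]
tool_rot: [0.0, 0.023, 1.0, 0.0]
contact_force: [-1.0, 0.9, -4.1]
gripper_width: 0.339
grasp_force: 41.2
```

Emit:
apply_moves(
  deltas=[
    [1, [0, 0, -0.01], 0],
    [1, [0, 0, -0.02], 0],
    [1, [0, 0, -0.025], 0],
    [1, [0, 0, -0.025], 0],
    [1, [0, 0, -0.025], 0],
  ],
)

```text
t: 12.05
eef_pos: [0.5595, -0.1391, 0.0895]
tool_rot: [-0.0, 0.023, 1.0, 0.0]
contact_force: [-0.6, -0.2, -5.4]
gripper_width: 0.341
grasp_force: 41.0
```

```bash
python3 - <<'E'
from h import *
o,w=wcam(); c=bot.read_camera('top'); print(o['t'],o['eef_pos'],o['contact_force'],o['torque'])
v=np.hstack([cv2.resize(c['color'][180:300,335:425],(360,480),interpolation=2),cv2.resize(w['color'][:,160:480],(320,480))]); cv2.imwrite('pics/s7.png',v[:,:,::-1])
E
```

```text
12.05 [ 0.55945224 -0.13912924  0.08946528] [-0.57349019 -0.20619492 -5.44243063] [-0.0165306   0.5103387  -0.02140975]
```

View pics/s7.png

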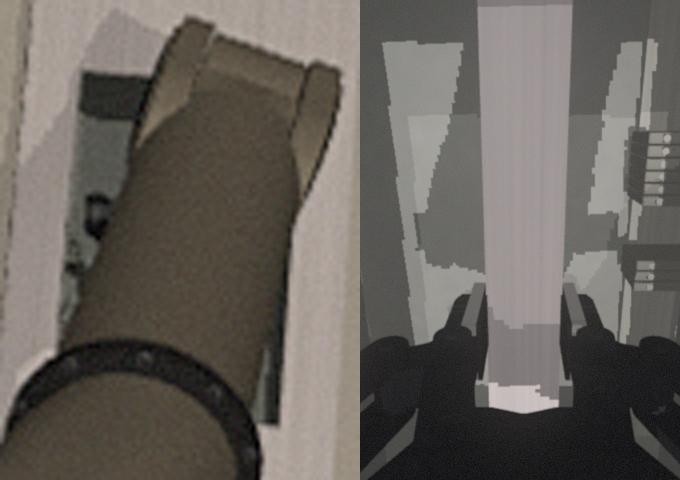

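Emit:
apply_moves(
  deltas=[
    [1, [0, 0, -0.005], 0],
    [1, [0, 0, -0.01], 0],
    [1, [0, 0, -0.01], 0],
  ],
)

```text
t: 12.45
eef_pos: [0.5595, -0.1393, 0.0917]
tool_rot: [-0.0, 0.023, 1.0, 0.0]
contact_force: [-1.5, -0.4, -5.7]
gripper_width: 0.338
grasp_force: 40.9
```

Emit:
apply_moves(
  deltas=[
    [1, [0, 0, -0.005], 0],
    [1, [0, 0, -0.01], 0],
    [1, [0, 0, -0.01], 0],
    [1, [0, 0, -0.01], 0],
  ],
)

```text
t: 12.85
eef_pos: [0.5595, -0.1392, 0.0923]
tool_rot: [-0.0, 0.023, 1.0, -0.0]
contact_force: [4.9, -2.8, -20.3]
gripper_width: 0.338
grasp_force: 42.7
```

```bash
python3 - <<'E'
from h import *
o,w=wcam(); CC[1]=-.139
print(o['eef_pos'],o['contact_force'],o['torque'])
T=np.eye(4);T[:3,:3]=Rn.from_quat([.022,1,0,0]).as_matrix();T[:3,3]=[.516,-.1379,.0889]
c=dict(w,pose=T@np.array(w['hand_eye']))
for uv,z in [((323,140),.112),((324,140),.108),((93,140),.112),((550,140),.112)]:
    p=back(c,[uv],z)[0]; print(uv,p.round(4),'console',((p[:2]-CC)@ex).round(4),((p[:2]-CC)@ey).round(4))
s=bot.read_camera('scene'); P=np.array([[*(CC+a*ex),.11] for a in(-.132,.132)]);uv=proj(s,P);print(uv.round())
v=np.hstack([cv2.resize(s['color'][int(y)-20:int(y)+20,int(x)-20:int(x)+20],(400,400),interpolation=2) for x,y in uv]);cv2.imwrite('pics/s8.png',v[:,:,::-1])
E
```

```text
[ 0.55952718 -0.1392241   0.09226814] [  4.89563125  -2.78533636 -20.31456292] [-0.45964492 -0.66347295 -0.1630014 ]
(323, 140) [ 0.4463 -0.1349  0.112 ] console -0.1128 -0.001
(324, 140) [ 0.4465 -0.1346  0.108 ] console -0.1126 -0.0007
(93, 140) [ 0.443 -0.209  0.112] console -0.1127 -0.0751
(550, 140) [ 0.4495 -0.0618  0.112 ] console -0.1129 0.0722
[[362. 220.]
 [299. 200.]]
```

View pics/s8.png

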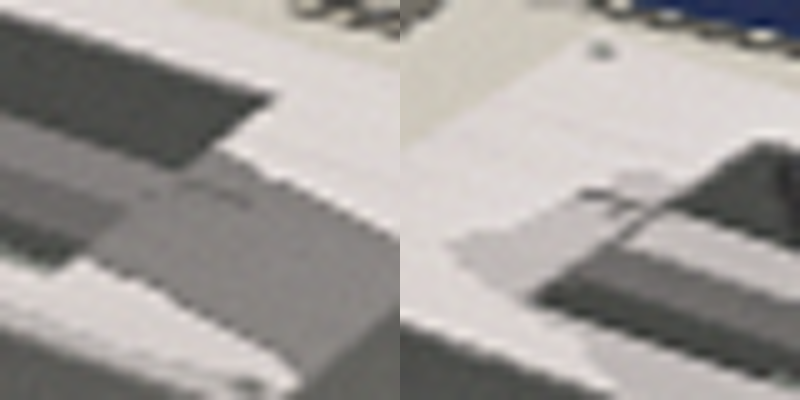

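Emit:
apply_moves(
  deltas=[
    [1, [0, 0, 0], 0],
    [1, [0, 0, 0], 0],
    [1, [0, 0, 0], 0],
    [1, [0, 0, 0], 0],
    [1, [0, 0, 0], 0],
  ],
)

```text
t: 13.45
eef_pos: [0.5595, -0.1392, 0.0922]
tool_rot: [-0.0, 0.023, 1.0, -0.0]
contact_force: [4.5, -2.9, -21.6]
gripper_width: 0.337
grasp_force: 42.7
```

```bash
python3 -c "
from station import bot
print(bot.hand_in())"
```

```text
the job is handed in; nothing more can be done
None
```

I handed the job in at about 13.5 s with the bar inside the console, held at about 43 N and pulled up against the plate's underside with roughly 18 N. The hole-to-slot fit comes from calibration, about 2 mm off where I could check it, because the arm hid the slots from above. The hand-in returned no verdict.

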